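# Seat a bent tube in its bend gauge

## Task

Check the bent copper tube in the blue bend gauge: with its back staying in the two white saddles, swing its two legs over from the stop bar toward the notched white rail, without letting them fall. The legs will come down beside the notches, so shift the tube gently along its back until both legs drop fully home into the two notches, then let go. Leave the nest block, module, tweezers and screwdriver beside the gauge where they are.

Things in the scene. Friction and masses are not known exactly. Their poses are not given: they have to be found in the camera images.
- gauge: Bend gauge fixed to the bench, blue plate 165 x 250 x 10 mm. Origin at bench level right below the middle of the saddles; x points away from the rail to the stop bar, y along the saddles' common line (+y is the robot's left), z up. Plate spans x -115..+50, y -125..+125. The rail lies on the side nearer the robot. All mm figures below are in this frame
- saddle_mid (a point): Midpoint between the two white saddles at the height of the seated back (x 0, y 0, z 55). Saddles at y = +-42, 8 thick in y, x -15..+15, tops at z 66, with open-topped slots 12.5 wide in x, floor at z 50: the tube's back lies in them, turns and slides freely, centre line at z 55
- stop_mid (a point): Middle of the steel stop bar behind the saddles: 8 mm round, along y at x 18, z 78, with bent feet near y = +-115. The raised legs lean on it
- rail_line (a point): Point on the gauge at x -58, y 0, z 59 (it does not move with the rail). White notched rail along y here: x -66..-50, 270 long, teeth tops z 59, two open-topped notches 14 wide in y, 170 apart, floor z 50. The rail is set anew for each job: its middle is anywhere in y -12..+8, NOT reported; find it by feel or sight. The notch walls stop a light push (about 5 N) once the legs have dropped in
- tube: Loose copper U-tube, 10 mm round, 0.1 to 0.2 kg: back 170 long, two parallel legs 110 long (centre lines). Origin mid-back; y along the back. Starts in the saddles, legs up, leaning back 20 degrees from upright on the stop bar, its middle at gauge y +16..+24: too far to +y for the notches. Legs lying on the teeth rise about 10 degrees, ends near z 75; seated they are level, ends at z 55
- tip_l (a point): centre of the free end of the leg at the tube's +y side
- tip_r (a point): centre of the free end of the leg at the tube's -y side
- back_l (a point): point on the centre line of the tube's back, 12 mm short of the +y leg's centre line
- back_r (a point): point on the centre line of the tube's back, 12 mm short of the -y leg's centre line
- nest: cream nest block, 32 x 50 x 13 mm, a bystander; origin under its centre
- module: dark flat cover module, 22 x 66 x 8 mm, a bystander; origin under its centre
- tweezers: steel tweezers lying flat, 14 x 124 x 9 mm, a bystander; origin under its centre
- driver: hand screwdriver with orange handle, 16 x 156 x 14 mm, a bystander; origin under its centre

How it is judged:
By the outcome, as a careful person would: the job done as asked, in the order asked, and still so for the second after the job is handed in, with the robot touching nothing.
It also fails if it takes over 42 s, if anything falls off the work surface, if the arm or the gripper's body presses on something with over 40 N, if the wrist force passes 120 N, or if a joint passes its speed limit or range.

## Robot

A 6-joint arm with a two-finger parallel gripper is mounted at the origin on a cart in front of the work surface, level with it; the furniture and walls round the work are solid. World frame = base frame: x ahead of the robot, y to its left, z up, the work surface at z = 0. Lengths are in m, angles in rad, forces in N, time in s.
With the tool pointing down it reaches from about 0.375 to 0.975 m from the base axis. Payload 3.8 kg.
Tool frame: the origin (TCP) lies midway between the tips of the shut fingers; the grasp point (between the pads) lies 19 mm behind it; z points along the fingers, y is the direction in which the jaws open and shut (so a half turn about z gives the same grasp; the last joint's range is limited). The gripper opens to 85 mm and grips with 20 to 120 N. Pads are 22 mm wide; open, the fingers measure 114 mm over their backs; the gripper's body (76 mm by 85 mm) begins 54 mm behind the grasp point. The pads swing forward as they close: fully open they stand 13 mm farther back than shut.
Start: joints at [-1.281, 0.264, 1.604, -0, 1.274, -0.037], TCP at [0.217, -0.639, 0.231] pointing down, gripper open.
Joint ranges: [-2.63, 2.63], [-0.94, 2.18], [0.31, 2.57], [-1.31, 4.45], [0, 2.66], [-2.55, 2.55]. Speed limits (rad/s): [2.57, 2.57, 3.14, 3.14, 3.14, 3.14].

## Interface

Orientations are given as a rotation vector (axis times angle).
In Python, from workcell import bot gives the robot as it stands.
- The arm moves only by the shell command python3 -m inch 'ROWS' [FORCE]. ROWS is JSON, a list of rows, each an object of numbers: "dx", "dy", "dz": the shift along the tool's x, y, z in m; "ax", "ay", "az": the turn, a rotation vector about the tool's x, y, z in degrees; "fingers": the opening, from -1 (shut) to 1 (fully open). A call has 1 to 20 rows; each row is the pose to reach, as a shift and turn from the pose measured when the call began, along the tool's axes at that moment; what a row does not reach only later rows make up. A row lasts 1/8 s, in which the tool goes at most 62.5 mm and 10.7 degrees, less where a joint would pass 70% of its speed; a pose out of reach is approached as far as the arm can. A call with a gripper value outside its range is refused whole. The fingers move at their own pace and stop on an object; FORCE is the grip in N (left out, the last holds). Time passes only in rows, so rows that repeat a pose let the fingers close. It gives the time, the measured TCP pose, the force and the opening at its end, in the units of the state.
- bot.read_state(): the state, without advancing time (a new reading comes with each control period).
- bot.read_camera(name): name is "side" or "top"; returns (picture, depth): 420x560x3 uint8, blue, green, red; 420x560 float32, m along the optical axis (not along the pixel's ray), 0 where there is no reading.
- bot.get_calibration(name): a dict with "intrinsics" (3x3 intrinsics, pixels), "view" (4x4, takes a point from world to camera coordinates). Camera axes: x right, y down, z forward; pixel columns grow to the right and rows downward; lengths in m; the calibration is good to about 2 mm. A picture is of the moment at which its call begins. get_calibration takes no time and is no camera call.
- bot.finish_job(): hands the job in, once; it reports no verdict.
Trained networks look in the newest picture that a camera, given by its name, has taken for a name from the list of things; names that differ only in an ending like _2 or _b are one class to them, and where a whole thing is asked for, a point or a joint stands for the part that bears it (a point fixed in the world has none). Each returns a list of dicts, best first, with "p" (0 to 1); they miss things now and then, are a little off and sometimes report something else, mostly with a low value. They report only what shows in the picture. A call takes as long as a camera call.
- bot.masks_of(camera, thing): "region" (420x560 bool, what is visible of it) and "box" ([left, top, right, bottom] in pixels, round what is visible of it).
The state is a dict: "time": time; "q": joint angles; "joint_vel": joint speeds; "joint_torque": joint torques, N m; "tool_pos": TCP position; "tcp_rot": TCP orientation; "wrist_force": force on the tool from outside, world axes, zero at the start; "torque": the same for the moment, N m; "width": opening from 0.0 (shut) to 1.0 (fully open).
Only numpy, scipy, OpenCV 4.12 (cv2) and the standard library are available. Lean on these libraries where they do the work, as an engineer would, in place of code of your own. Each camera call takes 0.05 s, during which the arm holds its last target. There are 200 camera calls.

## Working session

There is one attempt and no reset: what is moved stays moved. The work goes in short steps, Python scripts to look and compute and a shell command to move; the robot and the scene stay as the last step left them, time stands still between calls to the robot, and variables do not carry over. Pictures are saved under pics/ and viewed, about 8 in all and at most 12, crops included, and the job is handed in when it is done.

```bash
mkdir -p pics; ls; cat > h.py <<'E'
import numpy as np, cv2, sys
from workcell import bot
from scipy.spatial.transform import Rotation as R
def cal(n):
    c=bot.get_calibration(n); return np.array(c["intrinsics"]),np.array(c["view"])
def world(n,depth,us,vs):
    K,V=cal(n); us=np.asarray(us);vs=np.asarray(vs); z=depth[vs.astype(int),us.astype(int)]
    p=np.c_[(us-K[0,2])/K[0,0]*z,(vs-K[1,2])/K[1,1]*z,z]
    return (p-V[:3,3])@V[:3,:3]
def proj(n,P):
    K,V=cal(n); p=np.atleast_2d(P)@V[:3,:3].T+V[:3,3]; q=p@K.T; return q[:,:2]/q[:,2:]
E
python3 - <<'E'
from h import *
for n in("side","top"):
    im,d=bot.read_camera(n); cv2.imwrite(f"pics/{n}0.png",im); np.save(f"{n}_d.npy",d)
    K,V=cal(n); print(n,"campos",-V[:3,:3].T@V[:3,3],"fwd",V[2,:3])
    for t in("gauge","tube","saddle_mid","stop_mid","rail_line","tip_l","tip_r","nest","module","tweezers","driver"):
        for m in bot.masks_of(n,t)[:1]:
            v,u=np.nonzero(m["region"]); w=world(n,d,u,v); ok=d[v,u]>0
            print(t,round(m["p"],2),m["box"],len(u),np.median(w[ok],0).round(3),w[ok].min(0).round(3),w[ok].max(0).round(3))
print(bot.read_state())
E
cd pics; python3 -c "
import cv2,numpy as np
cv2.imwrite('a.png',np.vstack([cv2.imread('side0.png'),cv2.imread('top0.png')])[:, :] if 0 else cv2.resize(np.hstack([cv2.imread('side0.png'),cv2.imread('top0.png')]),(800,300)))"
```

```text
pics
side campos [0.17142439 1.11231211 0.77614903] fwd [ 0.27749009 -0.79925976 -0.53308826]
tube 0.59 [213.2, 196.8, 264.0, 270.3] 457 [0.549 0.297 0.078] [0.519 0.063 0.001] [0.687 0.37  0.164]
saddle_mid 0.75 [210.9, 217.5, 310.4, 302.9] 3252 [0.507 0.304 0.011] [ 0.399  0.057 -0.002] [0.622 0.404 0.086]
stop_mid 0.89 [209.8, 215.5, 307.6, 305.7] 3007 [0.504 0.305 0.011] [ 0.4    0.067 -0.002] [0.604 0.404 0.085]
rail_line 0.66 [208.5, 216.7, 307.7, 303.1] 3263 [0.509 0.304 0.011] [ 0.4    0.057 -0.002] [0.604 0.404 0.086]
tip_l 0.57 [213.6, 197.8, 264.9, 269.0] 424 [0.551 0.282 0.086] [ 0.519  0.186 -0.002] [0.664 0.37  0.164]
tip_r 0.57 [213.6, 197.8, 264.9, 269.0] 424 [0.551 0.282 0.086] [ 0.519  0.186 -0.002] [0.664 0.37  0.164]
nest 0.41 [293.7, 210.8, 305.0, 228.5] 107 [0.463 0.035 0.014] [ 0.444  0.005 -0.002] [0.483 0.132 0.062]
driver 0.53 [326.1, 190.7, 333.2, 209.0] 77 [ 0.404 -0.108  0.012] [ 0.398 -0.157 -0.002] [ 0.418 -0.062  0.018]
top campos [0.44235129 0.16567173 1.19763278] fwd [ 0.06164196 -0.01492661 -0.99798671]
gauge 0.59 [170.5, 165.9, 283.5, 255.5] 5767 [
[... 1104 characters left out ...]
397 -0.163 -0.001] [ 0.412 -0.066  0.018]
{'time': 1.2, 'q': array([-1.28085394e+00,  2.63895358e-01,  1.60402543e+00, -3.62991573e-05,
        1.27369526e+00, -3.68768248e-02]), 'joint_vel': array([ 0.00026642, -0.00050006, -0.00148738, -0.00081698,  0.00052814,
       -0.00148437]), 'joint_torque': array([ 7.86126857e-04, -5.15067101e+01, -3.67726529e+01,  2.26571983e-04,
        8.16931115e-04,  1.06997854e-05]), 'tool_pos': array([ 0.21669353, -0.63925426,  0.23126909]), 'tcp_rot': array([-3.09972011e+00, -5.11098159e-01,  5.87222315e-05]), 'wrist_force': array([ 0.29110174, -0.7583518 ,  0.50132763]), 'torque': array([ 0.00448226,  0.01289294, -0.0146535 ]), 'width': 0.9987655685131683}
```

View pics/side0.png

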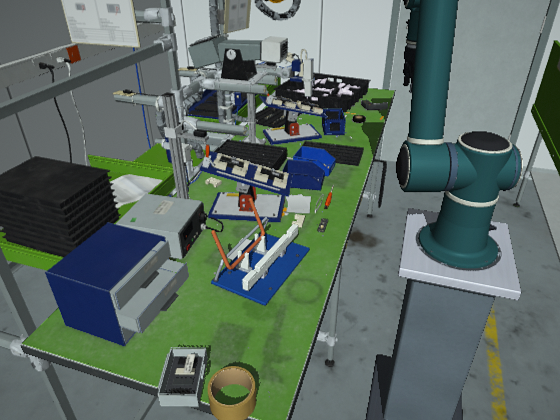

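View pics/top0.png

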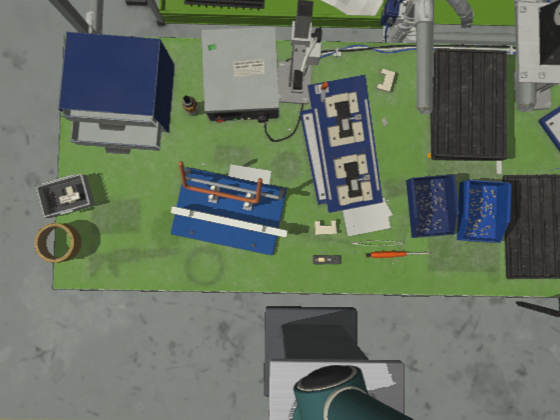

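```bash
cat > fit.py <<'E'
from h import *
im=cv2.imread("pics/top0.png"); d=np.load("top_d.npy"); n="top"
v,u=np.mgrid[150:270,160:300]; v=v.ravel();u=u.ravel()
w=world(n,d,u,v); c=im[v,u].astype(int); b,g,r=c.T
blue=(b>80)&(b>1.5*r)&(b>1.15*g)&(w[:,2]>0.003)&(w[:,2]<0.02)
rect=cv2.minAreaRect((w[blue][:,:2]*1000).astype(np.float32)); print("plate",blue.sum(),rect)
white=(b>150)&(g>150)&(r>150)&(w[:,2]>0.04)&(w[:,2]<0.075)
cop=(r>1.4*b)&(r>90)&(r>1.3*g)&(w[:,2]>0.03)
np.savez("pts.npz",white=w[white],cop=w[cop],blue=w[blue])
p=w[white][:,:2]; 
print(white.sum(),cv2.minAreaRect((p*1000).astype(np.float32)))
crop=im[150:265,160:300]; cv2.imwrite("pics/crop0.png",cv2.resize(crop,None,fx=5,fy=5,interpolation=cv2.INTER_CUBIC))
E
python3 fit.py
```

```text
plate 4857 ((500.85845947265625, 266.6985778808594), (248.85177612304688, 163.87965393066406), 78.89159393310547)
789 ((505.9840087890625, 254.69932556152344), (268.95220947265625, 80.78711700439453), 79.11576080322266)
```

View pics/crop0.png

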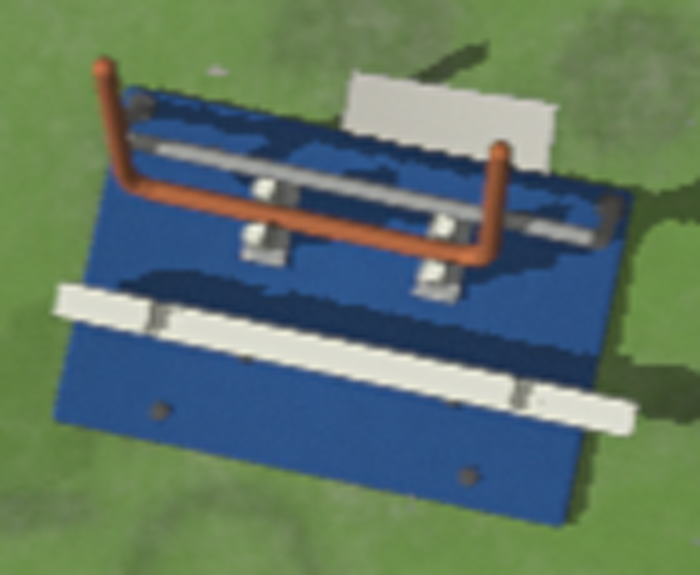

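```bash
cat >> h.py <<'E'
psi=np.radians(-11.05); G=np.array([.5328,.2604,0]); RG=np.array([[np.cos(psi),-np.sin(psi),0],[np.sin(psi),np.cos(psi),0],[0,0,1]])
def g(P): return (np.atleast_2d(P)-G)@RG   # world->gauge
def wg(P): return np.atleast_2d(P)@RG.T+G
def ray(n,u,v,z):
    K,V=cal(n); dd=V[:3,:3].T@np.array([(u-K[0,2])/K[0,0],(v-K[1,2])/K[1,1],1]); o=-V[:3,:3].T@V[:3,3]
    return o+dd*(z-o[2])/dd[2]
def tool(sx,sy,sz,yaw=0): pass
E
python3 - <<'E'
from h import *
q=np.load("pts.npz"); mm=lambda P:(g(P)*1000).round(1)
for nm in("blue","white","cop"):
    a=mm(q[nm]); print(nm,a.min(0),np.percentile(a,2,axis=0),a.max(0))
a=mm(q["white"]); r=a[a[:,0]<-40]; print("rail y",np.percentile(r[:,1],[0,1,99,100]),r[:,0].mean(), "z",np.median(r[:,2]))
s=a[a[:,0]>-20]; print("saddle",s.mean(0), s[s[:,1]>0].mean(0),s[s[:,1]<0].mean(0))
f=lambda x,y,z:mm(ray("top",160+(x+.5)/5-.5,150+(y+.5)/5-.5,z))
print("notch",f(157,318,.059),f(522,393,.059),"railends",f(55,300,.059),f(635,417,.059))
print("tips",f(104,66,.158),f(500,150,.158),"back ends",f(125,187,.055),f(487,258,.055))
print("tube mid from back+legs")
c=mm(q["cop"]); hi=c[c[:,2]>130]; print(hi[hi[:,1]>50].mean(0),hi[hi[:,1]<0].mean(0),hi.max(0))
d=np.load("top_d.npy"); v,u=np.mgrid[0:420,0:560]; w=world("top",d,u.ravel(),v.ravel())
for y in np.arange(-.7,.5,.1):
    m=(abs(w[:,1]-y)<.06)&(w[:,0]>.1)
    print(round(y,1),[round(float(w[m&(w[:,0]>x)&(w[:,0]<x+.1)][:,2].max(initial=0)),2) for x in(.2,.3,.4,.5,.6,.7)])
s=bot.read_state(); Rt=R.from_rotvec(s["tcp_rot"]); T=R.from_matrix(np.c_[RG[:,0],-RG[:,1],[0,0,-1]])
print("turn",np.degrees((Rt.inv()*T).as_rotvec()), "to above R tip", Rt.inv().apply(wg([.033,-.067,.25])[0]-s["tool_pos"]),"L",Rt.inv().apply(wg([.033,.103,.25])[0]-s["tool_pos"]))
E
```

```text
blue [-114.4 -124.4    3. ] [-111.9 -119.3    4.9] [ 49.5 124.5  18.2]
white [ -65.8 -145.3   45.5] [ -65.3   -139.12    48.376] [ 15.3 123.7  69.2]
cop [ -70.6 -110.3   51. ] [ -4.4  -66.68  54.5 ] [  43.7  108.4 1197.6]
rail y [-145.3   -142.385  120.014  123.7  ] -58.034946236559136 z 58.4
saddle [-1.55555556e-02 -1.30222222e+00  6.59333333e+01] [-0.92272727 41.5        66.01818182] [  0.85217391 -42.24347826  65.85217391]
notch [[-57.6  77.4  59. ]] [[-56.1 -92.9  59. ]] railends [[-59.3 124.7  59. ]] [[ -56.  -145.7   59. ]]
tips [[ 39.9 106.  158. ]] [[ 40.3 -63.9 158. ]] back ends [[ -1.7 105.7  55. ]] [[  1.2 -64.   55. ]]
tube mid from back+legs
[ 33.76296296 105.31481481 152.49259259] [ 27.97222222 -66.64166667 209.08055556] [  43.7  108.4 1197.6]
-0.7 [0.0, 0.0, 0.0, 0.0, 0.0, 0.0]
-0.6 [0.0, 0.0, 0.0, 0.0, 0.0, 0.0]
-0.5 [0.0, 0.02, 0.02, 0.02, 0.02, 0.11]
-0.4 [0.0, 0.02, 0.06, 0.07, 0.05, 0.33]
-0.3 [0.0, 0.01, 0.07, 0.07, 0.32, 0.41]
-0.2 [0.0, 0.01, 0.07, 0.07, 0.05, 0.23]
-0.1 [0.0, 0.02, 0.02, 0.13, 0.15, 0.23]
-0.0 [0.27, 0.01, 0.1, 0.15, 0.18, 0.24]
0.1 [0.0, 0.01, 0.06, 0.13, 0.18, 0.33]
0.2 [0.0, 0.01, 1.2, 0.16, 0.03, 0.1]
0.3 [0.0, 0.01, 0.07, 0.16, 0.01, 0.1]
0.4 [0.0, 0.01, 0.06, 0.16, 0.17, 0.17]
turn [-8.77524095e-04  2.26123102e-03  2.97759703e+01] to above R tip [ 0.58357003 -0.67600547 -0.01873397] L [ 0.66799373 -0.82356102 -0.01873319]
```

```bash
python3 -m inch '[{"dx":0.1,"dy":-0.12,"dz":-0.03,"az":8,"fingers":1},{"dx":0.584,"dy":-0.676,"dz":-0.02,"az":30},{"dx":0.584,"dy":-0.676,"dz":-0.02,"az":30},{"dx":0.584,"dy":-0.676,"dz":-0.02,"az":30},{"dx":0.584,"dy":-0.676,"dz":-0.02,"az":30},{"dx":0.584,"dy":-0.676,"dz":-0.02,"az":30},{"dx":0.584,"dy":-0.676,"dz":-0.02,"az":30},{"dx":0.584,"dy":-0.676,"dz":-0.02,"az":30},{"dx":0.584,"dy":-0.676,"dz":-0.02,"az":30},{"dx":0.584,"dy":-0.676,"dz":-0.02,"az":30},{"dx":0.584,"dy":-0.676,"dz":-0.02,"az":30},{"dx":0.584,"dy":-0.676,"dz":-0.02,"az":30},{"dx":0.584,"dy":-0.676,"dz":-0.02,"az":30},{"dx":0.584,"dy":-0.676,"dz":-0.02,"az":30},{"dx":0.584,"dy":-0.676,"dz":-0.02,"az":30},{"dx":0.584,"dy":-0.676,"dz":-0.02,"az":30},{"dx":0.584,"dy":-0.676,"dz":-0.02,"az":30},{"dx":0.584,"dy":-0.676,"dz":-0.02,"az":30}]' 20
cat > st.py <<'E'
from h import *
s=bot.read_state(); Rt=R.from_rotvec(s["tcp_rot"])
T=R.from_matrix(np.c_[RG[:,0],-RG[:,1],[0,0,-1]])
print("t",s["time"],"gauge mm",(g(s["tool_pos"])*1000).round(1),"turn to T",np.degrees((Rt.inv()*T).as_rotvec()).round(2),"F gauge",(s["wrist_force"]@RG).round(2),"w",s["width"])
E
sed -i 's/radians(-11.05)/radians(-10.8)/' h.py
python3 st.py
```

```text
t 1.2 gauge mm [[-141.9 -943.   231.3]] turn to T [-0.    0.   29.53] F gauge [ 0.43 -0.69  0.5 ] w 0.9987655685131683invalid input at $[0]: expected keys dx, dy, dz, ax, ay, az, fingers
```

```bash
python3 -m inch '[{"dx":0.1,"dy":-0.12,"dz":-0.03,"ax":0,"ay":0,"az":8,"fingers":1},{"dx":0.584,"dy":-0.676,"dz":-0.02,"ax":0,"ay":0,"az":29.5,"fingers":1},{"dx":0.584,"dy":-0.676,"dz":-0.02,"ax":0,"ay":0,"az":29.5,"fingers":1},{"dx":0.584,"dy":-0.676,"dz":-0.02,"ax":0,"ay":0,"az":29.5,"fingers":1},{"dx":0.584,"dy":-0.676,"dz":-0.02,"ax":0,"ay":0,"az":29.5,"fingers":1},{"dx":0.584,"dy":-0.676,"dz":-0.02,"ax":0,"ay":0,"az":29.5,"fingers":1},{"dx":0.584,"dy":-0.676,"dz":-0.02,"ax":0,"ay":0,"az":29.5,"fingers":1},{"dx":0.584,"dy":-0.676,"dz":-0.02,"ax":0,"ay":0,"az":29.5,"fingers":1},{"dx":0.584,"dy":-0.676,"dz":-0.02,"ax":0,"ay":0,"az":29.5,"fingers":1},{"dx":0.584,"dy":-0.676,"dz":-0.02,"ax":0,"ay":0,"az":29.5,"fingers":1},{"dx":0.584,"dy":-0.676,"dz":-0.02,"ax":0,"ay":0,"az":29.5,"fingers":1},{"dx":0.584,"dy":-0.676,"dz":-0.02,"ax":0,"ay":0,"az":29.5,"fingers":1},{"dx":0.584,"dy":-0.676,"dz":-0.02,"ax":0,"ay":0,"az":29.5,"fingers":1},{"dx":0.584,"dy":-0.676,"dz":-0.02,"ax":0,"ay":0,"az":29.5,"fingers":1},{"dx":0.584,"dy":-0.676,"dz":-0.02,"ax":0,"ay":0,"az":29.5,"fingers":1},{"dx":0.584,"dy":-0.676,"dz":-0.02,"ax":0,"ay":0,"az":29.5,"fingers":1},{"dx":0.584,"dy":-0.676,"dz":-0.02,"ax":0,"ay":0,"az":29.5,"fingers":1},{"dx":0.584,"dy":-0.676,"dz":-0.02,"ax":0,"ay":0,"az":29.5,"fingers":1}]' 20
python3 st.py
```

```text
time: 3.45
tool_pos: [0.5525, 0.1868, 0.2514]
tcp_rot: [3.127, -0.298, 0.0]
wrist_force: [0.8, -0.2, -0.7]
width: 1.0
t 3.45 gauge mm [[ 33.1 -68.6 251.4]] turn to T [ 0.02 -0.   -0.08] F gauge [ 0.85 -0.01 -0.74] w 0.9995030205632881
```

```bash
python3 -m inch '[{"dx":0,"dy":-0.004,"dz":0.06,"ax":0,"ay":0,"az":0,"fingers":0.4},{"dx":0,"dy":-0.004,"dz":0.1,"ax":0,"ay":0,"az":0,"fingers":0.4},{"dx":0,"dy":-0.004,"dz":0.122,"ax":0,"ay":0,"az":0,"fingers":0.4},{"dx":0,"dy":-0.004,"dz":0.122,"ax":0,"ay":0,"az":0,"fingers":-1},{"dx":0,"dy":-0.004,"dz":0.122,"ax":0,"ay":0,"az":0,"fingers":-1},{"dx":0,"dy":-0.004,"dz":0.122,"ax":0,"ay":0,"az":0,"fingers":-1},{"dx":0,"dy":-0.004,"dz":0.122,"ax":0,"ay":0,"az":0,"fingers":-1},{"dx":0,"dy":-0.004,"dz":0.122,"ax":0,"ay":0,"az":0,"fingers":-1}]' 20
python3 st.py; python3 - <<'E'
from h import *
im,d=bot.read_camera("side"); cv2.imwrite("pics/s1.png",cv2.resize(im[150:310,190:330],None,fx=4,fy=4,interpolation=2))
E
```

```text
time: 4.45
tool_pos: [0.5546, 0.1906, 0.1311]
tcp_rot: [3.127, -0.298, 0.005]
wrist_force: [2.8, -3.0, 5.1]
width: 0.11
t 4.45 gauge mm [[ 34.5 -64.5 131.1]] turn to T [-0.02 -0.19 -0.07] F gauge [ 3.35 -2.45  5.15] w 0.11030244763400739
```

View pics/s1.png

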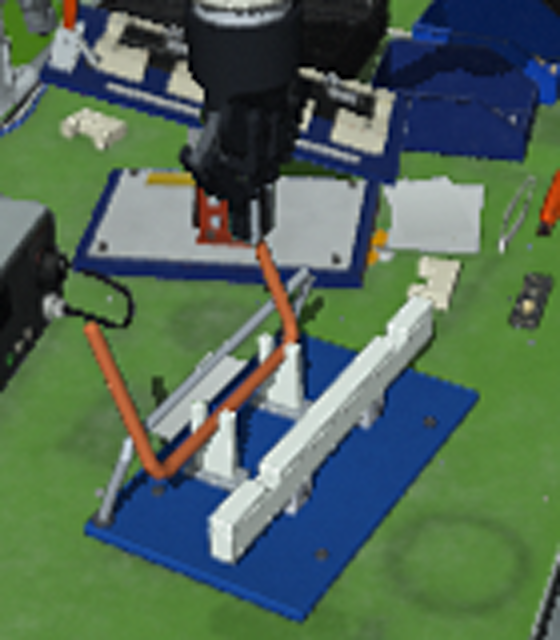

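```bash
python3 -m inch '[{"dx":-0.0084,"dy":0,"dz":-0.0027,"ax":0,"ay":0,"az":0,"fingers":-1},{"dx":-0.0169,"dy":0,"dz":-0.0046,"ax":0,"ay":0,"az":0,"fingers":-1},{"dx":-0.0256,"dy":0,"dz":-0.0057,"ax":0,"ay":0,"az":0,"fingers":-1},{"dx":-0.0344,"dy":0,"dz":-0.0061,"ax":0,"ay":0,"az":0,"fingers":-1},{"dx":-0.0432,"dy":0,"dz":-0.0057,"ax":0,"ay":0,"az":0,"fingers":-1},{"dx":-0.0519,"dy":0,"dz":-0.0046,"ax":0,"ay":0,"az":0,"fingers":-1},{"dx":-0.0604,"dy":0,"dz":-0.0027,"ax":0,"ay":0,"az":0,"fingers":-1},{"dx":-0.0688,"dy":0,"dz":0,"ax":0,"ay":0,"az":0,"fingers":-1},{"dx":-0.0769,"dy":0,"dz":0.0033,"ax":0,"ay":0,"az":0,"fingers":-1},{"dx":-0.0847,"dy":0,"dz":0.0074,"ax":0,"ay":0,"az":0,"fingers":-1},{"dx":-0.0847,"dy":0,"dz":0.0074,"ax":0,"ay":0,"az":0,"fingers":-1}]' 20
python3 st.py; python3 - <<'E'
from h import *
im,d=bot.read_camera("side"); cv2.imwrite("pics/s2.png",cv2.resize(im[150:310,190:330],None,fx=4,fy=4,interpolation=2))
E
```

```text
time: 5.88
tool_pos: [0.47, 0.2066, 0.1229]
tcp_rot: [3.127, -0.297, 0.002]
wrist_force: [-0.9, -0.3, 4.2]
width: 0.108
t 5.875 gauge mm [[-51.6 -64.7 122.9]] turn to T [ 0.03 -0.08 -0.05] F gauge [-0.77 -0.49  4.18] w 0.1075550114637271
```

View pics/s2.png

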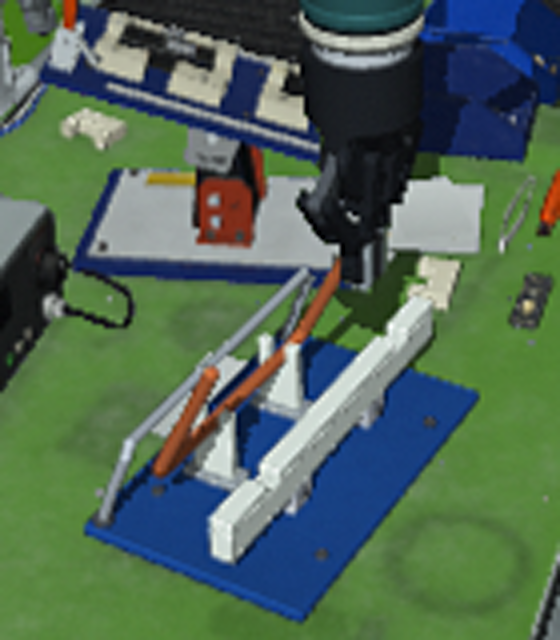

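```bash
python3 -m inch '[{"dx":-0.0076,"dy":0,"dz":0.005,"ax":0,"ay":0,"az":0,"fingers":-1},{"dx":-0.0158,"dy":0,"dz":0.0116,"ax":0,"ay":0,"az":0,"fingers":-1},{"dx":-0.0233,"dy":0,"dz":0.0191,"ax":0,"ay":0,"az":0,"fingers":-1},{"dx":-0.0299,"dy":0,"dz":0.0273,"ax":0,"ay":0,"az":0,"fingers":-1},{"dx":-0.0356,"dy":0,"dz":0.0361,"ax":0,"ay":0,"az":0,"fingers":-1},{"dx":-0.0404,"dy":0,"dz":0.0455,"ax":0,"ay":0,"az":0,"fingers":-1},{"dx":-0.0442,"dy":0,"dz":0.0553,"ax":0,"ay":0,"az":0,"fingers":-1},{"dx":-0.0465,"dy":0,"dz":0.0638,"ax":0,"ay":0,"az":0,"fingers":-1},{"dx":-0.0473,"dy":0,"dz":0.0672,"ax":0,"ay":0,"az":0,"fingers":-1},{"dx":-0.0473,"dy":0,"dz":0.0672,"ax":0,"ay":0,"az":0,"fingers":-1}]' 20
python3 st.py; python3 - <<'E'
from h import *
im,d=bot.read_camera("side"); im2,d=bot.read_camera("top"); cv2.imwrite("pics/s3.png",np.hstack([cv2.resize(im[180:310,200:320],(400,433),interpolation=2),cv2.resize(im2[150:280,160:280],(400,433),interpolation=2)]))
E
```

```text
time: 7.18
tool_pos: [0.4242, 0.2153, 0.0555]
tcp_rot: [3.127, -0.297, 0.002]
wrist_force: [-1.2, -0.3, 1.1]
width: 0.109
t 7.175 gauge mm [[-98.3 -64.6  55.5]] turn to T [ 0.04 -0.09 -0.05] F gauge [-1.12 -0.51  1.06] w 0.10894644997168045
```

View pics/s3.png

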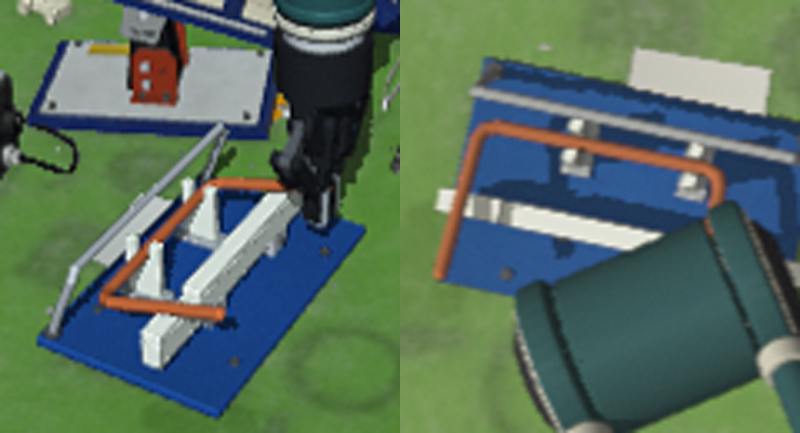

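```bash
python3 -m inch '[{"dx":0,"dy":0,"dz":0.002,"ax":0,"ay":0,"az":0,"fingers":-1},{"dx":0,"dy":0,"dz":0.002,"ax":0,"ay":0,"az":0,"fingers":-1}]' 20; python3 st.py
python3 -m inch '[{"dx":0,"dy":0.002,"dz":0.0005,"ax":0,"ay":0,"az":0,"fingers":-1},{"dx":0,"dy":0.005,"dz":0.0005,"ax":0,"ay":0,"az":0,"fingers":-1},{"dx":0,"dy":0.008,"dz":0.0005,"ax":0,"ay":0,"az":0,"fingers":-1},{"dx":0,"dy":0.011,"dz":0.0005,"ax":0,"ay":0,"az":0,"fingers":-1},{"dx":0,"dy":0.014,"dz":0.0005,"ax":0,"ay":0,"az":0,"fingers":-1},{"dx":0,"dy":0.017,"dz":0.0005,"ax":0,"ay":0,"az":0,"fingers":-1},{"dx":0,"dy":0.020,"dz":0.0005,"ax":0,"ay":0,"az":0,"fingers":-1},{"dx":0,"dy":0.020,"dz":0.0005,"ax":0,"ay":0,"az":0,"fingers":-1}]' 20
python3 st.py
```

```text
time: 7.52
tool_pos: [0.425, 0.2156, 0.0542]
tcp_rot: [-3.127, 0.297, -0.005]
wrist_force: [-1.8, 0.1, 2.2]
width: 0.108
t 7.525 gauge mm [[-97.5 -64.2  54.2]] turn to T [-0.02 -0.18 -0.06] F gauge [-1.73 -0.25  2.2 ] w 0.10760730461465277
time: 8.52
tool_pos: [0.4281, 0.2099, 0.059]
tcp_rot: [-3.099, 0.305, -0.025]
wrist_force: [-0.7, 52.0, 0.2]
width: 0.107
t 8.525 gauge mm [[-93.4 -69.2  59. ]] turn to T [-1.67 -0.75 -0.43] F gauge [-10.49  50.98   0.17] w 0.10702709761740267
```

```bash
python3 -m inch '[{"dx":0,"dy":-0.004,"dz":0,"ax":-1.6,"ay":-0.7,"az":-0.4,"fingers":-1},{"dx":0,"dy":-0.005,"dz":0,"ax":-1.6,"ay":-0.7,"az":-0.4,"fingers":-1}]' 20; python3 st.py; python3 - <<'E'
from h import *
im,d=bot.read_camera("side"); im2,d=bot.read_camera("top"); cv2.imwrite("pics/s4.png",np.hstack([cv2.resize(im[195:285,220:310],(400,400),interpolation=2),cv2.resize(im2[150:240,190:280],(400,400),interpolation=2)]))
E
```

```text
time: 8.78
tool_pos: [0.4267, 0.2155, 0.0587]
tcp_rot: [3.128, -0.294, -0.006]
wrist_force: [-6.9, 0.5, 1.9]
width: 0.107
t 8.775 gauge mm [[-95.8 -64.   58.7]] turn to T [0.03 0.21 0.04] F gauge [-6.87 -0.76  1.87] w 0.1067591720611926
```

View pics/s4.png

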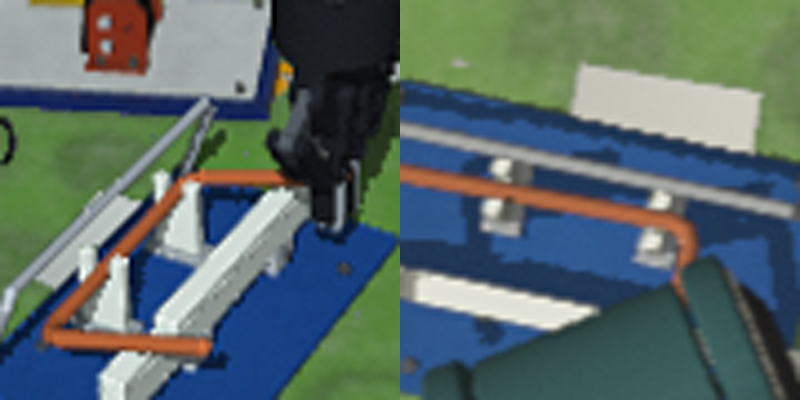

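```bash
cat > leg.py <<'E'
from h import *
def meas(n="top",save=None):
    im,d=bot.read_camera(n)
    if save: cv2.imwrite(save,im)
    v,u=np.nonzero(d>0); w=g(world(n,d,u,v))*1000; b,gg,r=im[v,u].astype(int).T
    m=(r>1.4*b)&(r>80)&(r>1.25*gg)&(w[:,2]>25)&(w[:,2]<200)&(abs(w[:,1])<130)&(w[:,0]<12)&(w[:,0]>-125)
    c=w[m]
    for nm,k in(("left leg",(c[:,1]>40)&(c[:,0]<-25)),("right leg",(c[:,1]<-40)&(c[:,0]<-25))):
        p=c[k]
        if len(p)<6: print(n,nm,len(p));continue
        # camera sees near surface: fit lines y(x), z(x)
        py=np.polyfit(p[:,0],p[:,1],1); pz=np.polyfit(p[:,0],p[:,2],1)
        print(n,nm,len(p),"y at 0,-58,-100",np.polyval(py,[0,-58,-100]).round(1),"topz at 0,-58,-105",np.polyval(pz,[0,-58,-105]).round(1),"xmin",p[:,0].min().round(1))
    k=(abs(c[:,0])<12)&(abs(c[:,1])<130)
    if k.sum()>5: print(n,"back x at y+-40",np.polyval(np.polyfit(c[k][:,1],c[k][:,0],1),[40,-40]).round(1),"z",np.polyval(np.polyfit(c[k][:,1],c[k][:,2],1),[40,-40]).round(1),"y",c[k][:,1].min().round(1),c[k][:,1].max().round(1))
if __name__=="__main__": meas("top"); meas("side")
E
python3 leg.py
```

```text
top left leg 133 y at 0,-58,-100 [108.6 106.9 105.7] topz at 0,-58,-105 [58.1 77.4 93. ] xmin -110.0
top right leg 4
top back x at y+-40 [-1.8 -0.1] z [59.  59.3] y -64.3 111.4
side left leg 122 y at 0,-58,-100 [110.1 108.7 107.6] topz at 0,-58,-105 [55.8 75.4 91.2] xmin -110.1
side right leg 49 y at 0,-58,-100 [-58.8 -59.7 -60.3] topz at 0,-58,-105 [60.3 77.  90.5] xmin -66.2
side back x at y+-40 [-2.2 -0.6] z [59.6 59.7] y -61.2 111.1
```

```bash
python3 -m inch '[{"dx":-0.0015,"dy":0,"dz":0.003,"ax":0,"ay":0,"az":0,"fingers":-1},{"dx":-0.002,"dy":0,"dz":0.006,"ax":0,"ay":0,"az":0,"fingers":-1},{"dx":-0.0025,"dy":0,"dz":0.009,"ax":0,"ay":0,"az":0,"fingers":-1},{"dx":-0.0025,"dy":0,"dz":0.009,"ax":0,"ay":0,"az":0,"fingers":-1}]' 20; python3 st.py; python3 leg.py
```

```text
time: 9.48
tool_pos: [0.4241, 0.2151, 0.0492]
tcp_rot: [-3.127, 0.296, 0.006]
wrist_force: [-1.4, 0.7, 1.4]
width: 0.11
t 9.475 gauge mm [[-98.3 -64.8  49.2]] turn to T [ 0.01  0.21 -0.03] F gauge [-1.54  0.47  1.4 ] w 0.10999633354836957
top left leg 138 y at 0,-58,-100 [108.6 106.9 105.6] topz at 0,-58,-105 [57.7 71.6 82.9] xmin -113.6
top right leg 6 y at 0,-58,-100 [-45.7 -72.6 -92.1] topz at 0,-58,-105 [57.4 75.3 89.8] xmin -36.9
top back x at y+-40 [-1.7 -0.3] z [59.  59.3] y -64.4 109.8
side left leg 122 y at 0,-58,-100 [111.2 109.2 107.8] topz at 0,-58,-105 [57.5 70.9 81.7] xmin -112.8
side right leg 43 y at 0,-58,-100 [-57.9 -61.1 -63.4] topz at 0,-58,-105 [61.3 69.8 76.7] xmin -63.9
side back x at y+-40 [-2.2 -0.4] z [59.5 59.4] y -59.1 111.8
```

```bash
python3 -m inch '[{"dx":0,"dy":0,"dz":0.0025,"ax":0,"ay":0,"az":0,"fingers":-1},{"dx":0,"dy":0,"dz":0.003,"ax":0,"ay":0,"az":0,"fingers":-1},{"dx":0,"dy":0,"dz":0.003,"ax":0,"ay":0,"az":0,"fingers":-1}]' 20; python3 st.py; python3 -m inch '[{"dx":0,"dy":0,"dz":0,"ax":0,"ay":0,"az":0,"fingers":0.3},{"dx":0,"dy":0,"dz":0,"ax":0,"ay":0,"az":0,"fingers":0.3},{"dx":0,"dy":0,"dz":0,"ax":0,"ay":0,"az":0,"fingers":0.3},{"dx":0,"dy":0,"dz":-0.06,"ax":0,"ay":0,"az":0,"fingers":0.3},{"dx":0,"dy":0,"dz":-0.12,"ax":0,"ay":0,"az":0,"fingers":0},{"dx":0,"dy":-0.06,"dz":-0.12,"ax":0,"ay":0,"az":0,"fingers":-1},{"dx":0.04,"dy":-0.12,"dz":-0.12,"ax":0,"ay":0,"az":0,"fingers":-1},{"dx":0.08,"dy":-0.18,"dz":-0.12,"ax":0,"ay":0,"az":0,"fingers":-1},{"dx":0.082,"dy":-0.2,"dz":-0.12,"ax":0,"ay":0,"az":0,"fingers":-1},{"dx":0.082,"dy":-0.2,"dz":-0.12,"ax":0,"ay":0,"az":0,"fingers":-1}]' 20; python3 st.py; python3 leg.py; python3 - <<'E'
from h import *
im,d=bot.read_camera("side"); im2,d=bot.read_camera("top"); cv2.imwrite("pics/s5.png",np.hstack([cv2.resize(im[195:305,205:315],(400,400),interpolation=2),cv2.resize(im2[150:270,170:290],(400,400),interpolation=2)]))
E
```

```text
time: 9.95
tool_pos: [0.4238, 0.2151, 0.0462]
tcp_rot: [3.127, -0.296, -0.007]
wrist_force: [-2.3, 2.0, 1.2]
width: 0.106
t 9.95 gauge mm [[-98.6 -65.   46.2]] turn to T [ 0.03  0.25 -0.03] F gauge [-2.63  1.56  1.22] w 0.10572180814645393
time: 11.2
tool_pos: [0.5436, 0.3981, 0.165]
tcp_rot: [-3.128, 0.294, 0.007]
wrist_force: [-0.1, -0.5, -0.7]
width: 0.005
t 11.2 gauge mm [[-15.1 137.3 165. ]] turn to T [0.01 0.24 0.04] F gauge [-0.06 -0.47 -0.7 ] w 0.004824973331250616
top left leg 26 y at 0,-58,-100 [111.5 103.5  97.7] topz at 0,-58,-105 [57.6 71.2 82.2] xmin -44.2
top right leg 133 y at 0,-58,-100 [-61.2 -62.8 -64. ] topz at 0,-58,-105 [59.1 69.5 77.9] xmin -110.7
top back x at y+-40 [-1.7 -0.2] z [59.3 59.1] y -64.2 109.3
side left leg 123 y at 0,-58,-100 [110.4 109.1 108.2] topz at 0,-58,-105 [57.4 68.1 76.8] xmin -114.2
side right leg 100 y at 0,-58,-100 [-58.9 -60.6 -61.8] topz at 0,-58,-105 [57.4 68.1 76.7] xmin -108.5
side back x at y+-40 [-2.2 -0.4] z [59.8 59.4] y -61.7 111.0
```

View pics/s5.png

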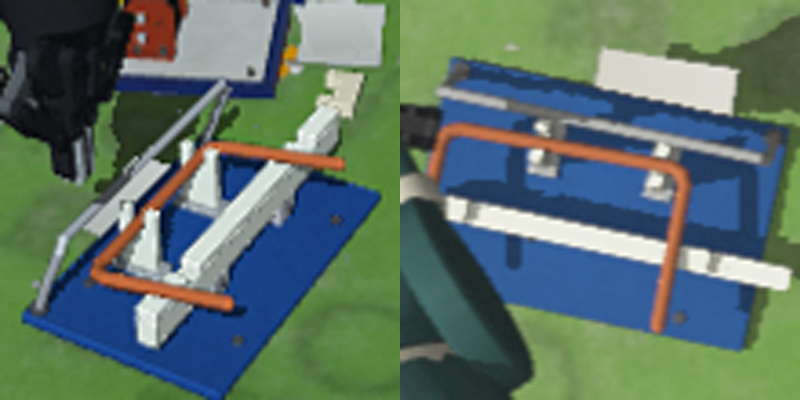

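```bash
python3 -m inch '[{"dx":0.004,"dy":0,"dz":0.06,"ax":0,"ay":0,"az":0,"fingers":-1},{"dx":0.004,"dy":0,"dz":0.1,"ax":0,"ay":0,"az":0,"fingers":-1},{"dx":0.004,"dy":0,"dz":0.12,"ax":0,"ay":0,"az":0,"fingers":-1},{"dx":0.004,"dy":0,"dz":0.12,"ax":0,"ay":0,"az":0,"fingers":-1}]' 20; python3 st.py; python3 -m inch '[{"dx":0,"dy":0.003,"dz":0,"ax":0,"ay":0,"az":0,"fingers":-1},{"dx":0,"dy":0.006,"dz":0,"ax":0,"ay":0,"az":0,"fingers":-1},{"dx":0,"dy":0.009,"dz":0,"ax":0,"ay":0,"az":0,"fingers":-1},{"dx":0,"dy":0.012,"dz":0,"ax":0,"ay":0,"az":0,"fingers":-1},{"dx":0,"dy":0.015,"dz":0,"ax":0,"ay":0,"az":0,"fingers":-1},{"dx":0,"dy":0.015,"dz":0,"ax":0,"ay":0,"az":0,"fingers":-1}]' 20; python3 st.py; python3 leg.py
```

```text
time: 11.9
tool_pos: [0.5438, 0.3929, 0.0441]
tcp_rot: [3.124, -0.297, -0.012]
wrist_force: [-0.1, -0.3, -0.1]
width: -0.001
t 11.9 gauge mm [[-14.  132.2  44.1]] turn to T [ 0.22  0.42 -0.08] F gauge [-0.   -0.31 -0.09] w -0.0007164729928684461
time: 12.65
tool_pos: [0.5417, 0.3787, 0.045]
tcp_rot: [3.126, -0.298, -0.009]
wrist_force: [0.8, 3.5, 2.6]
width: 0.001
t 12.65 gauge mm [[-13.4 117.9  45. ]] turn to T [ 0.13  0.34 -0.08] F gauge [0.08 3.62 2.64] w 0.0008289735397680655
top left leg 37 y at 0,-58,-100 [104.4  99.4  95.8] topz at 0,-58,-105 [61.4 69.  75.2] xmin -71.3
top right leg 137 y at 0,-58,-100 [-69.5 -71.1 -72.2] topz at 0,-58,-105 [59.9 70.7 79.4] xmin -108.8
top back x at y+-40 [-0.8 -0.4] z [59.6 58.9] y -71.5 68.6
side left leg 123 y at 0,-58,-100 [102.2 100.6  99.4] topz at 0,-58,-105 [56.4 67.9 77.3] xmin -114.0
side right leg 96 y at 0,-58,-100 [-68.  -69.4 -70.4] topz at 0,-58,-105 [57.8 69.2 78.5] xmin -108.4
side back x at y+-40 [-1.  -1.3] z [57.3 59.5] y -69.9 55.4
```

```bash
python3 -m inch '[{"dx":0,"dy":0.002,"dz":0,"ax":0,"ay":0,"az":0,"fingers":-1},{"dx":0,"dy":0.004,"dz":0,"ax":0,"ay":0,"az":0,"fingers":-1},{"dx":0,"dy":0.006,"dz":0,"ax":0,"ay":0,"az":0,"fingers":-1},{"dx":0,"dy":0.008,"dz":0,"ax":0,"ay":0,"az":0,"fingers":-1},{"dx":0,"dy":0.010,"dz":0,"ax":0,"ay":0,"az":0,"fingers":-1},{"dx":0,"dy":0.012,"dz":0,"ax":0,"ay":0,"az":0,"fingers":-1},{"dx":0,"dy":0.014,"dz":0,"ax":0,"ay":0,"az":0,"fingers":-1},{"dx":0,"dy":0.016,"dz":0,"ax":0,"ay":0,"az":0,"fingers":-1},{"dx":0,"dy":0.016,"dz":0,"ax":0,"ay":0,"az":0,"fingers":-1}]' 20; python3 st.py; python3 leg.py
```

```text
time: 13.88
tool_pos: [0.5388, 0.3628, 0.0448]
tcp_rot: [3.125, -0.298, -0.009]
wrist_force: [2.1, 4.4, 2.3]
width: 0.004
t 13.875 gauge mm [[-13.3 101.7  44.8]] turn to T [ 0.15  0.33 -0.08] F gauge [1.28 4.74 2.29] w 0.00371008857963037
top left leg 66 y at 0,-58,-100 [85.8 82.8 80.6] topz at 0,-58,-105 [55.9 69.  79.6] xmin -79.6
top right leg 131 y at 0,-58,-100 [-85.6 -87.2 -88.4] topz at 0,-58,-105 [58.5 70.1 79.5] xmin -107.7
top back x at y+-40 [-0.1  0.1] z [58.2 59.1] y -87.6 50.3
side left leg 122 y at 0,-58,-100 [85.9 84.3 83.2] topz at 0,-58,-105 [56.3 67.7 76.9] xmin -114.0
side right leg 96 y at 0,-58,-100 [-83.6 -85.8 -87.3] topz at 0,-58,-105 [57.2 68.6 77.9] xmin -107.9
side back x at y+-40 [-0.6 -0.4] z [57.7 59.1] y -86.5 55.2
```

Good; now millimetre steps.

```bash
for i in 1; do python3 -m inch '[{"dx":0,"dy":0.001,"dz":0,"ax":0,"ay":0,"az":0,"fingers":-1},{"dx":0,"dy":0.002,"dz":0,"ax":0,"ay":0,"az":0,"fingers":-1},{"dx":0,"dy":0.003,"dz":0,"ax":0,"ay":0,"az":0,"fingers":-1},{"dx":0,"dy":0.003,"dz":0,"ax":0,"ay":0,"az":0,"fingers":-1}]' 20; done; python3 st.py; python3 leg.py
```

```text
time: 14.48
tool_pos: [0.5381, 0.3597, 0.0447]
tcp_rot: [3.125, -0.298, -0.01]
wrist_force: [2.7, 4.0, 1.0]
width: -0.001
t 14.475 gauge mm [[-13.5  98.6  44.7]] turn to T [ 0.17  0.35 -0.08] F gauge [1.91 4.41 0.97] w -0.001067837564840023
top left leg 68 y at 0,-58,-100 [82.  79.7 78. ] topz at 0,-58,-105 [57.8 68.4 77.1] xmin -81.3
top right leg 129 y at 0,-58,-100 [-88.8 -90.2 -91.3] topz at 0,-58,-105 [59.2 69.2 77.4] xmin -109.5
top back x at y+-40 [-0.1  0. ] z [60.7 59.2] y -92.5 47.6
side left leg 125 y at 0,-58,-100 [83.  81.2 79.9] topz at 0,-58,-105 [57.  67.1 75.3] xmin -114.5
side right leg 93 y at 0,-58,-100 [-87.5 -89.3 -90.7] topz at 0,-58,-105 [56.6 67.2 75.8] xmin -108.2
side back x at y+-40 [-1.8 -0.7] z [59.5 59.5] y -89.6 53.4
```

```bash
python3 -m inch '[{"dx":0,"dy":0.0007,"dz":0,"ax":0,"ay":0,"az":0,"fingers":-1},{"dx":0,"dy":0.0013,"dz":0,"ax":0,"ay":0,"az":0,"fingers":-1},{"dx":0,"dy":0.0013,"dz":0,"ax":0,"ay":0,"az":0,"fingers":-1}]' 20; python3 st.py; python3 leg.py
```

```text
time: 14.95
tool_pos: [0.5377, 0.3584, 0.0445]
tcp_rot: [3.125, -0.297, -0.01]
wrist_force: [2.5, 3.5, 0.1]
width: -0.0
t 14.95 gauge mm [[-13.5  97.2  44.5]] turn to T [ 0.18  0.36 -0.07] F gauge [1.79 3.9  0.12] w -5.184080068400464e-07
top left leg 66 y at 0,-58,-100 [80.  78.2 76.9] topz at 0,-58,-105 [59.6 67.3 73.6] xmin -80.9
top right leg 132 y at 0,-58,-100 [-90.2 -91.7 -92.8] topz at 0,-58,-105 [59.2 67.8 74.9] xmin -109.2
top back x at y+-40 [-0.   0.2] z [59.6 58.9] y -92.5 69.3
side left leg 123 y at 0,-58,-100 [82.8 80.3 78.6] topz at 0,-58,-105 [57.9 66.3 73.2] xmin -114.9
side right leg 94 y at 0,-58,-100 [-88.5 -90.2 -91.4] topz at 0,-58,-105 [57.2 66.3 73.7] xmin -108.6
side back x at y+-40 [-0.7 -0.8] z [58.7 59.1] y -89.3 51.6
```

It is dropping gradually (tooth edges); continue.

```bash
python3 -m inch '[{"dx":0,"dy":0.0007,"dz":0,"ax":0,"ay":0,"az":0,"fingers":-1},{"dx":0,"dy":0.0013,"dz":0,"ax":0,"ay":0,"az":0,"fingers":-1},{"dx":0,"dy":0.0013,"dz":0,"ax":0,"ay":0,"az":0,"fingers":-1}]' 20; python3 st.py; python3 leg.py
```

```text
time: 15.42
tool_pos: [0.5362, 0.356, 0.0437]
tcp_rot: [3.123, -0.297, -0.014]
wrist_force: [0.3, 0.4, 1.3]
width: -0.003
t 15.425 gauge mm [[-14.6  94.6  43.7]] turn to T [ 0.33  0.5  -0.08] F gauge [0.26 0.41 1.29] w -0.0027263902686977437
top left leg 66 y at 0,-58,-100 [78.4 76.1 74.4] topz at 0,-58,-105 [59.1 58.6 58.3] xmin -80.1
top right leg 138 y at 0,-58,-100 [-92.8 -94.  -94.8] topz at 0,-58,-105 [58.3 58.7 59. ] xmin -111.6
top back x at y+-40 [0.2 0.1] z [59.8 58.6] y -94.7 59.8
side left leg 118 y at 0,-58,-100 [79.2 78.1 77.3] topz at 0,-58,-105 [58.5 58.9 59.1] xmin -114.6
side right leg 86 y at 0,-58,-100 [-90.8 -92.2 -93.2] topz at 0,-58,-105 [57.8 58.  58.1] xmin -110.8
side back x at y+-40 [ 0.3 -0.6] z [59.9 59.2] y -93.9 44.9
```

```bash
python3 -m inch '[{"dx":0,"dy":-0.01,"dz":0,"ax":0,"ay":0,"az":0,"fingers":-1},{"dx":0,"dy":-0.03,"dz":0,"ax":0,"ay":0,"az":0,"fingers":-1},{"dx":0,"dy":-0.03,"dz":-0.02,"ax":0,"ay":0,"az":0,"fingers":-1},{"dx":0,"dy":-0.03,"dz":-0.08,"ax":0,"ay":0,"az":0,"fingers":-1},{"dx":0,"dy":-0.03,"dz":-0.14,"ax":0,"ay":0,"az":0,"fingers":-1},{"dx":-0.05,"dy":0.03,"dz":-0.2,"ax":0,"ay":0,"az":0,"fingers":-1},{"dx":-0.05,"dy":0.09,"dz":-0.2,"ax":0,"ay":0,"az":0,"fingers":-1},{"dx":-0.05,"dy":0.15,"dz":-0.2,"ax":0,"ay":0,"az":0,"fingers":-1},{"dx":-0.05,"dy":0.21,"dz":-0.2,"ax":0,"ay":0,"az":0,"fingers":-1},{"dx":-0.05,"dy":0.27,"dz":-0.2,"ax":0,"ay":0,"az":0,"fingers":-1},{"dx":-0.05,"dy":0.3,"dz":-0.2,"ax":0,"ay":0,"az":0,"fingers":-1},{"dx":-0.05,"dy":0.3,"dz":-0.2,"ax":0,"ay":0,"az":0,"fingers":-1}]' 20; python3 st.py; python3 leg.py; python3 - <<'E'
from h import *
im,d=bot.read_camera("side"); im2,d=bot.read_camera("top"); cv2.imwrite("pics/s6.png",np.hstack([cv2.resize(im[195:305,205:315],(400,400),interpolation=2),cv2.resize(im2[150:270,170:290],(400,400),interpolation=2)]))
E
```

```text
time: 17.02
tool_pos: [0.4321, 0.0695, 0.2474]
tcp_rot: [3.122, -0.304, -0.011]
wrist_force: [-0.3, 0.8, -0.6]
width: -0.004
t 17.025 gauge mm [[ -63.1 -206.4  247.4]] turn to T [ 0.33  0.36 -0.31] F gauge [-0.44  0.73 -0.65] w -0.003828854197155996
top left leg 141 y at 0,-58,-100 [77.3 75.6 74.5] topz at 0,-58,-105 [59. 59. 59.] xmin -114.4
top right leg 138 y at 0,-58,-100 [-92.9 -94.  -94.8] topz at 0,-58,-105 [58.3 58.4 58.5] xmin -111.5
top back x at y+-40 [-1.7 -0.1] z [58.7 58.7] y -94.7 79.0
side left leg 118 y at 0,-58,-100 [79.5 78.  76.9] topz at 0,-58,-105 [58.4 58.5 58.6] xmin -114.5
side right leg 89 y at 0,-58,-100 [-91.8 -92.2 -92.4] topz at 0,-58,-105 [57.1 58.1 58.9] xmin -110.1
side back x at y+-40 [-2.5 -0.7] z [59.4 58.9] y -91.5 80.0
```

View pics/s6.png

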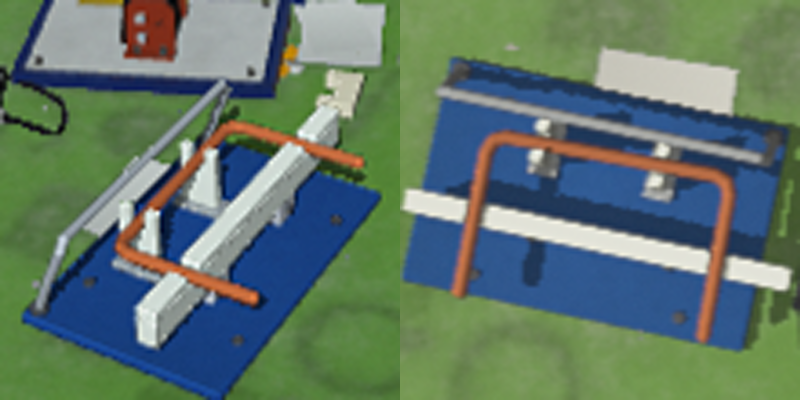

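Both legs are level in the notches, the back is in the saddles and the arm is clear.

```bash
python3 -c "
from workcell import bot
print(bot.finish_job())"
```

```text
the job is handed in; nothing more can be done
None
```

The tube is checked and handed in: both legs are fully home in the notches, the back is still in both saddles, and the gripper is clear of everything.

**What I did:** I gripped the right leg near its end and swung it over in a held arc. I lowered both legs onto the teeth and let go. Then I pushed the tube along its back with the shut fingers against the outside of the left leg, about 30 mm at about 5 N or less, until both legs dropped.

**Last checks:**
- **Seating:** In both cameras the legs are level, with their tops at about z 58–59 mm, against the 60 mm expected for a seated tube. They had been about 10° up while resting on the teeth.
- **Saddles:** The back is at x ≈ 0 to -2.5 mm and its top is at z ≈ 59 mm.
- **Time:** The clock read about 17 s just before hand-in, against the 42 s limit.

**What went wrong:** My first try at shifting, by pulling sideways on the gripped leg, jammed. The wrist force reached at least 51 N, with the gripper twisted slightly and the legs lifted a few degrees while still held. That is under the 120 N wrist limit. I believe the load went through the fingers and not the gripper body, but I did not measure that separately. I backed off, set the legs back down and switched to pushing by the back.

**Not checked:** I did not re-measure the nest block, module, tweezers and screwdriver at the end. The arm only passed over that area at height.

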